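# Load a T-bolt into the thread-chasing fixture

## Robot

A 6-joint arm with a two-finger parallel gripper is mounted at the origin on a cart in front of the work surface, level with it; the furniture and walls round the work are solid. World frame = base frame: x ahead of the robot, y to its left, z up, the work surface at z = 0. Lengths are in mm, angles in rad, forces in N, time in s.
With the tool pointing down it reaches from about 275 to 750 mm from the base axis. Payload 10.2 kg.
Tool frame: the origin (TCP) lies between the finger pads; the fingertips stand 17 mm ahead of it and the grasp point (between the pads) lies 2 mm behind it (tips_ahead is the distance from the TCP to the fingertips, in mm); z points along the fingers, y is the line along which they close (so a half turn about z gives the same grasp; the last joint's range is limited). The gripper opens to 85 mm and grips with 20 to 120 N. Pads are 22 mm wide; open, the fingers measure 114 mm over their backs; the gripper's body (76 mm by 85 mm) begins 54 mm behind the grasp point. The pads swing forward as they close: fully open they stand 13 mm farther back than shut.
Start: joints at [-1.538, 0.313, 1.498, -0, 1.331, -0.223], TCP at [132.822, -507.927, 248.294] pointing down, gripper open.
Joint ranges: [-2.94, 2.94], [-0.97, 2.17], [0.19, 2.56], [-1.23, 4.37], [0.02, 3.11], [-2.88, 2.88]. Speed limits (rad/s): [2.39, 2.39, 3.01, 3.14, 3.14, 3.14].

## Interface

Orientations are given as a unit quaternion [w, x, y, z].
In Python, from rig import sense, capture, finish_job, boxes_of, tips_ahead gives the robot as it stands.
- The arm moves only by the tool drive_tool, never from a script. Its argument "commands" is text: rows parted by semicolons, each of 7 numbers parted by spaces: the shift along the world's x, y, z in units of 0.1 m (1.0 is 0.1 m), then the turn, a rotation vector about the world's x, y, z in units of pi/4 rad (1.0 is pi/4 rad), then the opening in per cent of the stroke, from 0 (shut) to 100 (fully open). A call has 1 to 20 rows; each row shifts and turns the commanded pose from where the row before left it; what a row does not reach is not made up. A row lasts 1/12 s, in which the tool goes at most 41.7 mm and 7.16 degrees, less where a joint would pass 70% of its speed; a pose out of reach is approached as far as the arm can. A call with a number of a shift or a turn outside -1 to 1 is refused whole. A call with a gripper value outside its range is refused whole. The fingers move at their own pace and stop on an object; "force" is the grip in N (left out, the last holds). Time passes only in rows, so rows that do not move let the fingers close. It gives the time, the measured TCP pose, the force, the opening and the grip force at its end, in the units of the state.
- sense(): the state, without advancing time (a new reading comes with each control period).
- capture(name): name is "scene" or "side" or "wrist"; returns a dict with "pixels" (420x560x3 uint8, blue, green, red), "fov_y" (degrees; the focal length in pixels is half the picture's height over the tangent of half this angle, whatever the lens; pixels are square), "cx", "cy" (the principal point, pixels), "position" and "attitude" of the camera in the world; the wrist camera has in their place "tool_from_camera" (4x4, takes a point from camera to tool coordinates, whose origin is the TCP and whose axes are the flange's). Camera axes: x right, y down, z forward; pixel columns grow to the right and rows downward; lengths in mm; the calibration is good to about 2 mm. The wrist camera is an equidistant fisheye: a pixel r from the principal point sees the ray r / f radians off the axis. A picture is of the moment at which its call begins: read the wrist's pose just before it. There is no depth.
- finish_job(): hands the job in; it is judged then, once.
Trained networks look in a picture, given as the dict that the camera call returned (one of the last four; its "shot" number tells which), for a name from the list of things; names that differ only in an ending like _2 or _b are one class to them, and where a whole thing is asked for, a point or a joint stands for the part that bears it (a point fixed in the world has none). Each returns a list of dicts, best first, with "confidence" (0 to 1); they miss things now and then, are a little off and sometimes report something else, mostly with a low value. They report only what shows in the picture. A call takes as long as a camera call. They do not tell look-alikes from the thing itself.
- boxes_of(picture, name): "position" ([column, row] in pixels, amid what is visible of it).
The state is a dict: "time_s": time; "joints": joint angles; "dq": joint speeds; "tau": joint torques, N m; "eef_pos": TCP position; "ee_rot": TCP orientation; "force": force on the tool from outside, world axes, zero at the start; "wrist_torque": the same for the moment, N m; "grip_width": opening from 0.0 (shut) to 1.0 (fully open); "grip_force": force on a finger pad.
Only numpy, scipy, OpenCV 4.12 (cv2) and the standard library are available. Lean on these libraries where they do the work, as an engineer would, in place of code of your own. Each camera call takes 0.05 s, during which the arm holds its last target. There are 200 camera calls.

## Task

Load the long T-bolt into the steel fixture for thread chasing: push the spring-loaded sensing pin back with the bolt's square head, lower the head behind the fork with the shank in the two notched supports, and let go, so that the seated head holds the pin pressed in. Then swing the cam lever fully round to its stop to clamp the head. Leave everything else on the bench where it lies.

Things in the scene. Friction and masses are not known exactly. Their poses are not given: they have to be found in the camera images.
- long_tbolt: The T-bolt to load, steel, the longest (157 mm). Origin: mid-length, under the axis at bench level; y along the shank to the head, z up. Shank 16 mm thick, axis at z = 15 mm. Head: plate x +-18, y 66 to 78, z 0 to 30 mm. Nut fixed on the thread, 34 mm wide, y -43 to -32 mm. Grip the bare shank, y -30 to 64 mm; balance near y = 15 mm. 0.26 to 0.44 kg.
- short_tbolt: A T-bolt of the same kind but smaller (127 mm long, head 32 x 26 mm, shank 14 mm): not to be used, stays where it lies.
- loose_nut: Loose steel hexagon nut, 34 mm wide, 24 mm high; stays where it lies.
- stepped_block: Steel stepped packing block, 30 x 67 mm, 55 mm high; stays where it lies.
- spanner: Double open-ended spanner, 248 mm long, 9 mm thick; stays where it lies.
- bolt_nest: Fixture, fixed: steel base plate 96 x 156 mm, 12 mm thick. Origin at bench level; a loaded bolt has its origin 35 mm straight above it and the same axes (y from thread to head and pin, -x the lever's side). The shank rests in two U notches (20 mm wide, rounded lips, cheek tops 48 mm up): fork y 50 to 66 mm, rear support y -22 to -10 mm. Between them the shank can be held.
- pin_nose (a point): Nose of the sensing pin: level steel pin, 8 mm thick, rounded nose, sticking out of the threaded sensor barrel towards the fork; unpressed at y = 73 mm in the fixture, 57 mm above the bench. A head held 14 to 17 mm above its seat clears the fork's cheeks and can already push the pin; lowered and released, the spring slides the bolt back to the fork.
- sense_pin (a joint): How far the sensing pin is pressed in, in m, 0 (out) to 0.010 (fully in, it goes in along the fixture's +y). Spring: 2.5 N at 0, 5 N at 0.005, 7.5 N at 0.010. With a properly loaded bolt it reads about 0.005.
- cam_lever (a joint): Cam lever angle, rad. Starts open, 0 to 0.2; at 0 its bar points along the fixture's -x. Swings clockwise seen from above; at 1.57 it points along the fixture's +y; stop at 1.6. The off-centre disc under it touches the head's side from about 0.7 on and squeezes it from about 1.2 on. Stiff (1.5 N at the knob, more at the end); stays where it is left.
- lever_knob (a point): Point on the axis of the upright black knob at the end of the cam lever, 85 mm above the bench. The knob is round, 18 mm in diameter, from 61 to 101 mm above the bench; the lever's bar (13 mm wide) lies below it, 54 to 61 mm above the bench.
- lever_pivot (a point): Point on the vertical pivot axis of the cam lever, 85 mm above the bench; the knob runs on a circle of 72 mm radius about it.
- fork_face (a point): Middle of the fork's far face, at the loaded shank's axis (50 mm up, y = 66 mm in the fixture). The head's inner face bears on it; at the head's +x side stands a fixed wall (x = 19.5 mm, 58 mm high), at its -x side the cam disc, 2 to 3.5 mm off when open. Pin nose to fork face is 7 mm, the head is 12 mm thick: it goes down only with the pin pushed back 5 to 10 mm.
There are look-alikes about, which are no part of the job. Leave any turquoise look-alike of the long_tbolt alone.

How it is judged (in metres and radians):
On the way, in this order (a step that is already met when the one before it is completed fails the run):
1. the long T-bolt lies in the supports with its head behind the fork, holding the sensing pin in, and is let go while the cam lever is still open (value of joint sense_pin between 0.0035 and 0.007 m and z of long_tbolt in the frame of bolt_nest below 0.038 m and horizontal distance between long_tbolt and bolt_nest below 0.005 m and contact force between the fingers and long_tbolt below 0.5 N and value of joint cam_lever below 0.8 rad), for 0.2 s.
2. the cam lever is swung fully round (value of joint cam_lever above 1.35 rad), for 0.2 s.
At the end, for the whole second after the job is handed in: The long T-bolt lies at rest in the fixture's two supports, level and along them (within 3 mm of its seated height, 5 mm of its seated place, 0.08 rad in line, 0.12 rad level), its head behind the fork and holding the sensing pin 3.5 to 7 mm in, and the cam lever is swung past 1.35 rad (value of joint sense_pin between 0.0035 and 0.007 m and z of long_tbolt in the frame of bolt_nest between 0.032 and 0.038 m and horizontal distance between long_tbolt and bolt_nest below 0.005 m and angle between the y axis of long_tbolt and the y axis of bolt_nest, either way round below 0.08 rad and angle between long_tbolt's own z axis and vertical below 0.12 rad and value of joint cam_lever above 1.35 rad and linear speed of long_tbolt below 0.02 m/s); the robot touches nothing.
It fails at once if the short T-bolt is moved (distance of short_tbolt from where it was at the start of the episode above 0.03 m).
It fails at once if the loose nut is moved (distance of loose_nut from where it was at the start of the episode above 0.03 m).
It fails at once if the stepped block is moved (distance of stepped_block from where it was at the start of the episode above 0.03 m).
It fails at once if the spanner is moved (distance of spanner from where it was at the start of the episode above 0.03 m).
It also fails if it takes over 56 s, if anything falls off the work surface, if the arm or the gripper's body presses on something with over 40 N, if the wrist force passes 120 N, or if a joint passes its speed limit or range.

## Working session

There is one attempt and no reset: what is moved stays moved. The work goes in short steps, Python scripts to look and compute and a tool call to move; the robot and the scene stay as the last step left them, time stands still between calls to the robot, and variables do not carry over. Pictures are saved under pics/ and viewed, at most 10 in all, crops included, and the job is handed in when it is done.

Besides the shell and the picture viewer there is one more tool, called after ">>>" as name(argument=value, ...) on one line, values as JSON. drive_tool: Moves the arm, as the interface text tells. Shifts and turns lie within -1 to 1; 1 stands for 0.1 m of shift or pi/4 rad of turn. Its arguments: {"type":"object","properties":{"commands":{"type":"string"},"force":{"type":"number"}},"required":["commands"]}

```bash
mkdir -p pics; ls
cat > h.py <<'E'
import numpy as np, cv2, json
from rig import sense, capture, finish_job, boxes_of, tips_ahead
from scipy.spatial.transform import Rotation as R
def rot(q): 
    q=np.array(q,float)
    return q if q.ndim==2 else R.from_quat([q[1],q[2],q[3],q[0]]).as_matrix()
def foc(p): return p["pixels"].shape[0]/2/np.tan(np.radians(p["fov_y"])/2)
def cam(p,s=None):
    if "tool_from_camera" in p:
        T=np.array(p["tool_from_camera"],float); Rt=rot(s["ee_rot"])
        return Rt@T[:3,3]+np.array(s["eef_pos"]),Rt@T[:3,:3]
    return np.array(p["position"],float),rot(p["attitude"])
def onz(p,uv,z,s=None):
    c,Rc=cam(p,s); d=np.array([uv[0]-p["cx"],uv[1]-p["cy"]],float); f=foc(p)
    if s is not None:
        r=np.hypot(*d); t=r/f; v=np.array([*(d/max(r,1e-9)*np.sin(t)),np.cos(t)])
    else: v=np.array([*(d/f),1.])
    v=Rc@v; return c+v*(z-c[2])/v[2]
def proj(p,X,s=None):
    c,Rc=cam(p,s); v=Rc.T@(np.array(X,float)-c); f=foc(p); a=np.hypot(v[0],v[1])
    k=f*np.arctan2(a,v[2])/max(a,1e-9) if s is not None else f/v[2]
    return np.array([p["cx"]+k*v[0],p["cy"]+k*v[1]])
E
python3 - <<'E'
from h import *
print(tips_ahead, sense())
for n in ("scene","side","wrist"):
    s=sense(); p=capture(n); cv2.imwrite(f"pics/{n}0.png",p["pixels"])
    print(n,{k:np.round(v,3).tolist() if k!="shot" else v for k,v in p.items() if k!="pixels"})
    for o in ("long_tbolt","short_tbolt","bolt_nest","pin_nose","lever_knob","lever_pivot","fork_face"):
        print(o,[(np.round(b["position"]).tolist(),round(b["confidence"],2)) for b in boxes_of(p,o)])
E
```

```text
pics
17.0 {'time_s': 0.0, 'joints': array([-1.53841131e+00,  3.13472420e-01,  1.49842814e+00,  3.45509545e-05,
        1.33099793e+00, -2.23410521e-01]), 'dq': array([-1.42314277e-03, -5.08600595e-04,  1.17179848e-03, -5.35452852e-05,
       -1.15068255e-03, -7.80526938e-05]), 'tau': array([ 5.12316601e-04, -4.12262034e+01, -2.59743726e+01, -9.52753703e-05,
        4.12504451e-03,  7.16722042e-06]), 'eef_pos': array([ 132.81616858, -507.68539495,  247.72695673]), 'ee_rot': array([-6.48338094e-04,  9.91832536e-01,  1.27545260e-01,  7.89688463e-05]), 'force': array([ 0.5586942 , -0.12040779,  0.05516703]), 'wrist_torque': array([0.02938742, 0.02623868, 0.04921035]), 'grip_force': 0.0, 'grip_width': 0.998217482310109}
scene {'fov_y': 52.669, 'cx': 281.419, 'cy': 210.339, 'position': [-298.605, 965.569, 709.426], 'attitude': [0.208, -0.327, 0.787, -0.479], 'shot': 1}
long_tbolt [([267.0, 264.0], 0.85), ([142.0, 341.0], 0.61)]
short_tbolt [([233.0, 244.0], 0.46)]
bolt_nest [([337.0, 208.0], 0.92)]
pin_nose []
lever_knob [([344.0, 202.0], 0.75)]
lever_pivot [([335.0, 207.0], 0.87)]
fork_face [([336.0, 205.0], 0.96)]
side {'fov_y': 43.072, 'cx': 275.969, 'cy': 217.153, 'position': [663.715, -1765.249, 1043.866], 'attitude': [-0.525, 0.851, 0.016, -0.008], 'shot': 2}
long_tbolt [([250.0, 329.0], 0.58), ([248.0, 214.0], 0.45)]
short_tbolt [([279.0, 217.0], 0.54), ([239.0, 236.0], 0.42)]
bolt_nest [([264.0, 268.0], 0.67)]
pin_nose []
lever_knob [([240.0, 258.0], 0.59)]
lever_pivot [([263.0, 266.0], 0.6)]
fork_face [([263.0, 270.0], 0.91), ([240.0, 235.0], 0.27), ([246.0, 331.0], 0.19)]
wrist {'fov_y': 65.706, 'cx': 283.577, 'cy': 206.963, 'tool_from_camera': [[0.001, -0.965, -0.261, 66.34], [1.0, 0.001, 0.0, 0.72], [0.0, -0.261, 0.965, -125.281], [0.0, 0.0, 0.0, 1.0]], 'shot': 3}
long_tbolt []
short_tbolt []
bolt_nest []
pin_nose []
lever_knob []
lever_pivot []
fork_face []
```

Run:
```python
import cv2
a=cv2.imread("pics/scene0.png");b=cv2.imread("pics/side0.png")
cv2.imwrite("pics/scene0c.png",cv2.resize(a[150:380,90:400],None,fx=2.58,fy=2.58,interpolation=2))
cv2.imwrite("pics/side0c.png",cv2.resize(b[150:370,150:400],None,fx=2.7,fy=2.7,interpolation=2))
```

```text
(no output)
```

View pics/scene0c.png

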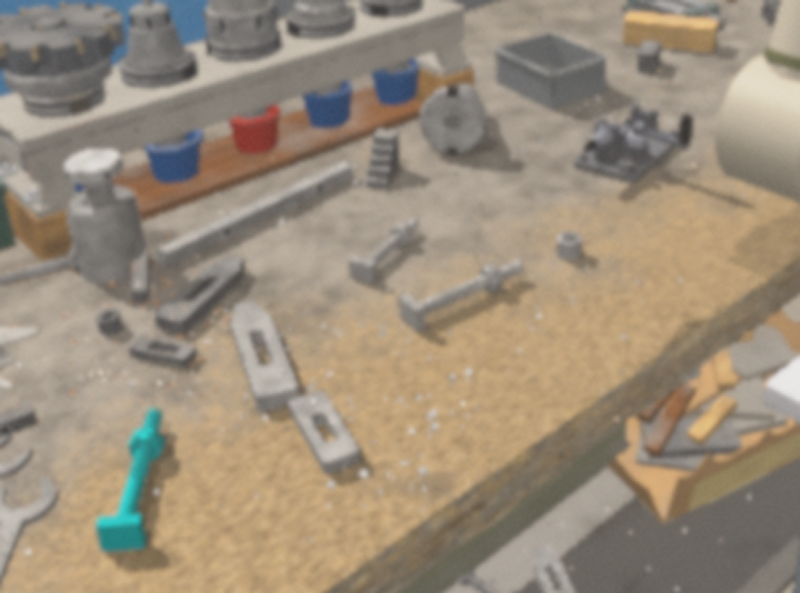

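View pics/side0c.png

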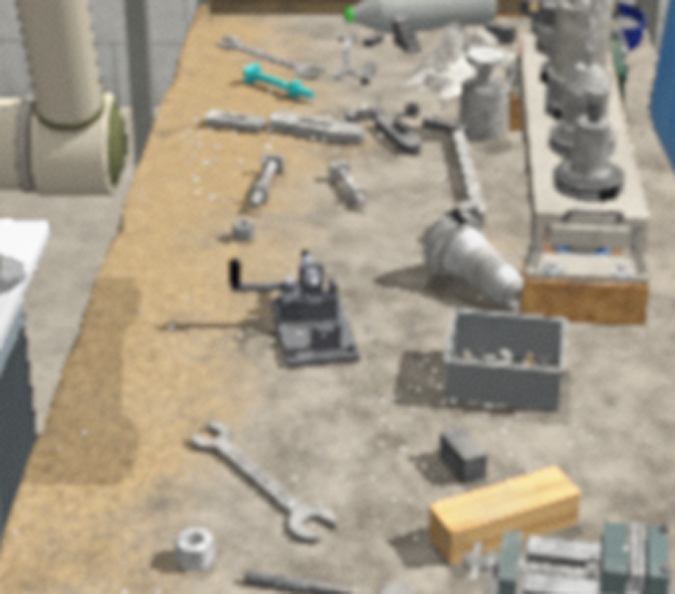

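The candidates for the long bolt, in full scene pixels, are grey at (268,262), grey at (238,247) and turquoise at (144,336). The description points to the longer grey one at (268,262), with its head at about (252,268). The fixture is at about (337,207), with the lever pointing at the robot (-x) and the pin on the +y side.

Run:
```python
from h import *
P={n:capture(n) for n in("scene","side")}
S=lambda u,v:(90+u/2.58,150+v/2.58); D=lambda u,v:(150+u/2.7,150+v/2.7)
def go(l,n,uv,z): print(l,n,np.round(onz(P[n],uv,z)).tolist())
for l,uv,z in (("headtop",(413,297),30),("tail",(520,265),15),("nuttop",(492,266),32),("short head",(360,262),20),("short tail",(412,226),13),("knobtop",(685,117),101),("loose nut",(570,240),24)): go(l,"scene",S(*uv),z)
for l,uv,z in (("headtop",(272,157),30),("tail",(255,203),15),("short head",(340,166),20),("short tail",(360,204),13),("knobtop",(235,264),101),("plate nearleft",(287,362),12),("plate nearright",(356,356),12),("barrel",(308,256),57),("loose nut",(243,225),24)): go(l,"side",D(*uv),z)
```

```text
headtop scene [482.0, 339.0, 30.0]
tail scene [460.0, 195.0, 15.0]
nuttop scene [463.0, 237.0, 32.0]
short head scene [593.0, 326.0, 20.0]
short tail scene [621.0, 223.0, 13.0]
knobtop scene [461.0, -115.0, 101.0]
loose nut scene [446.0, 124.0, 24.0]
headtop side [482.0, 336.0, 30.0]
tail side [466.0, 202.0, 15.0]
short head side [593.0, 328.0, 20.0]
short tail side [628.0, 210.0, 13.0]
knobtop side [471.0, -136.0, 101.0]
plate nearleft side [545.0, -229.0, 12.0]
plate nearright side [633.0, -212.0, 12.0]
barrel side [561.0, -33.0, 57.0]
loose nut side [456.0, 114.0, 24.0]
```

>>> drive_tool(commands="0.26 0.25 0.04 0 0 0.1 100;0.26 0.25 0.04 0 0 0.1 100;0.26 0.25 0.04 0 0 0.1 100;0.26 0.25 0.04 0 0 0.1 100;0.26 0.25 0.04 0 0 0.1 100;0.26 0.25 0.04 0 0 0.1 100;0.26 0.25 0.04 0 0 0.1 100;0.26 0.25 0.04 0 0 0.1 100;0.26 0.25 0.04 0 0 0.1 100;0.26 0.25 0.04 0 0 0.1 100;0.26 0.25 0.04 0 0 0.1 100;0.26 0.25 0.04 0 0 0.1 100;0.26 0.25 0.04 0 0 0.1 100;0.26 0.25 0.04 0 0 0.1 100;0.26 0.25 0 0 0 0.1 100;0 0 0 0 0 0 100;0 0 0 0 0 0 100")

```text
time_s: 2.72
eef_pos: [523.5, -131.7, 303.9]
ee_rot: [-0.0, 0.753, 0.658, -0.0]
force: [-1.0, 0.4, -0.2]
grip_width: 0.998
grip_force: 0.0
```

Run:
```python
from h import *
s=sense(); p=capture("wrist"); cv2.imwrite("pics/w1.png",p["pixels"])
np.save("w1.npy",np.concatenate([s["eef_pos"],s["ee_rot"]])); print(s["time_s"],s["eef_pos"],s["ee_rot"],s["joints"])
for o,z in (("bolt_nest",30),("pin_nose",57),("lever_knob",85),("lever_pivot",85),("fork_face",50),("long_tbolt",15)):
    print(o,[(np.round(b["position"]).tolist(),round(b["confidence"],2),onz(p,b["position"],z,s).round().tolist()) for b in boxes_of(p,o)])
```

```text
2.7167 [ 523.47693194 -131.74163152  303.89156104] [-2.37767022e-04  7.52965624e-01  6.58059789e-01 -1.60859995e-04] [-4.63646328e-01  3.13317806e-01  1.35276243e+00 -1.17909930e-04
  1.47607443e+00 -3.29317070e-01]
bolt_nest [([314.0, 170.0], 0.89, [563.0, -131.0, 30.0])]
pin_nose []
lever_knob [([271.0, 170.0], 0.96, [513.0, -116.0, 85.0])]
lever_pivot [([313.0, 172.0], 0.87, [557.0, -125.0, 85.0])]
fork_face [([316.0, 175.0], 0.75, [563.0, -134.0, 50.0])]
long_tbolt []
```

View pics/w1.png

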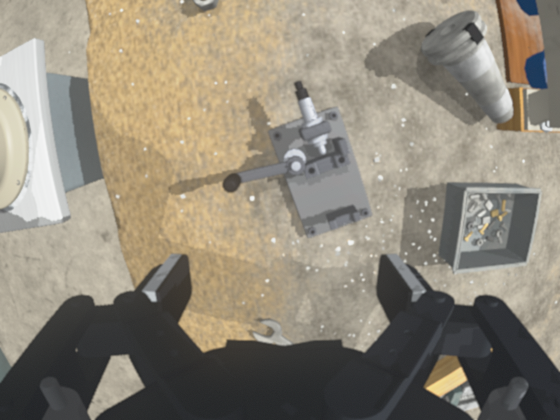

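Run:
```python
from h import *
a=cv2.imread("pics/w1.png"); cv2.imwrite("pics/w1c.png",cv2.resize(a[75:250,215:385],None,fx=3.4,fy=3.4,interpolation=cv2.INTER_CUBIC))
v=np.load("w1.npy"); s=dict(eef_pos=v[:3],ee_rot=v[3:]); p=capture("wrist")
for l,uv,z in (("TL",(272,128),12),("TR",(335,108),12),("BR",(368,213),12),("BL",(309,236),12),("knob",(232,182),101),("pivot",(295,160),65)): print(l,onz(p,uv,z,s).round(1))
```

```text
TL [516.9 -73.6  12. ]
TR [600.  -57.9  12. ]
BR [ 630.8 -202.4   12. ]
BL [ 546.6 -224.    12. ]
knob [ 471.6 -121.2  101. ]
pivot [ 539.6 -112.    65. ]
```

View pics/w1c.png

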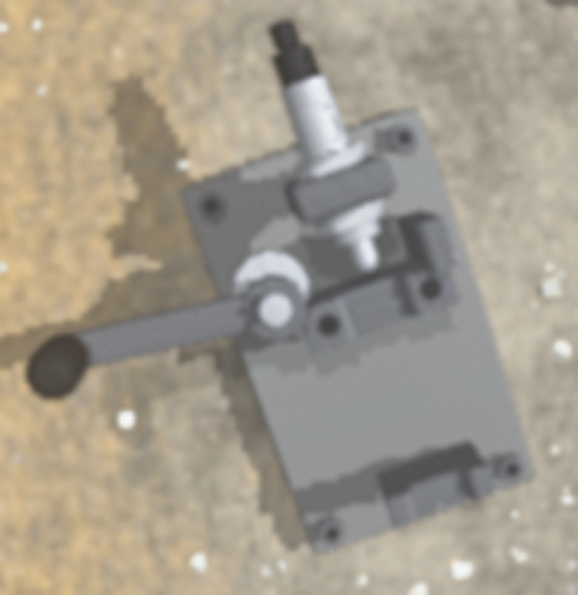

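```bash
cat > fit.py <<'E'
from h import *
from scipy.optimize import least_squares
v=np.load("w1.npy"); s=dict(eef_pos=v[:3],ee_rot=v[3:]); p=capture("wrist")
c=lambda u,w:np.array((215+u/3.4,75+w/3.4))
C=[c(183,187),c(413,108),c(533,475),c(318,552)]; N=c(368,266)
def W(q,x,y,z):
    a=q[2]; return [q[0]+x*np.cos(a)-y*np.sin(a),q[1]+x*np.sin(a)+y*np.cos(a),z]
def f(q):
    m=[W(q,q[4]+x,q[3]+y,12) for x,y in((-48,156),(48,156),(48,0),(-48,0))]+[W(q,0,73,57)]
    return np.concatenate([proj(p,X,s)-u for X,u in zip(m,C+[N])])
r=least_squares(f,[580,-180,.2,-25,0]); q=r.x; print(q.round(3),r.fun.round(1)); np.save("q.npy",q)
print("knob",onz(p,c(54,363),101,s).round(1),"pivot",onz(p,c(275,310),68,s).round(1))
a=cv2.imread("pics/w1c.png")
for X in ((-18,66,50),(18,66,50),(-10,66,48),(10,66,48),(-10,50,48),(10,50,48),(-10,-10,48),(10,-10,48),(-10,-22,48),(10,-22,48),(19.5,66,58),(19.5,78,58),(0,73,57),(0,66,42),(0,-22,42)):
    u=(proj(p,W(q,*X),s)-(215,75))*3.4; cv2.circle(a,tuple(int(i) for i in u.round()),3,(0,0,255),-1)
cv2.imwrite("pics/w1d.png",a)
E
python3 fit.py
```

```text
[ 5.88909e+02 -1.80460e+02  2.19000e-01 -3.63400e+01 -5.79000e+00] [-1.7  0.1  1.4 -1.7  1.4  0.6 -0.9  1.3 -0.   0. ]
knob [ 470.5 -120.8  101. ] pivot [ 539.6 -118.6   68. ]
```

View pics/w1d.png

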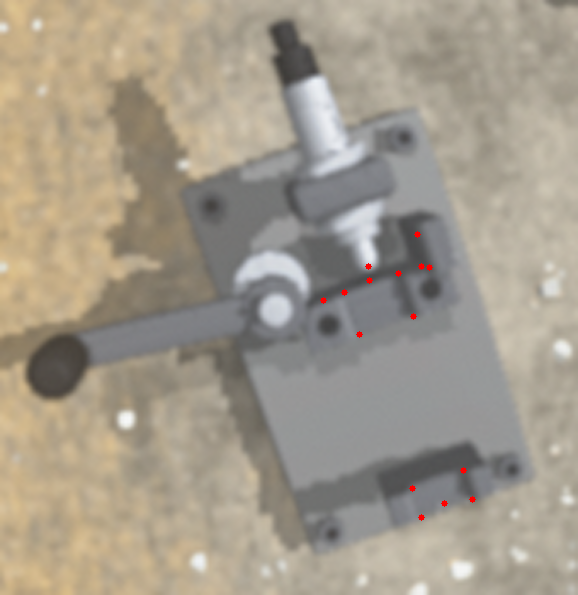

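>>> drive_tool(commands="0.1 -0.02 -0.25 0 0 0 100;0.1 -0.02 -0.25 0 0 0 100;0.1 -0.02 -0.25 0 0 0 100;0.1 -0.02 -0.25 0 0 0 100;0 0 0 0 0 0 100;0 0 0 0 0 0 100")

```text
time_s: 3.67
eef_pos: [562.4, -141.0, 203.9]
ee_rot: [-0.001, 0.754, 0.657, -0.0]
force: [-0.4, 0.0, -0.1]
grip_width: 0.997
grip_force: 0.0
```

Run:
```python
from h import *
s=sense(); p=capture("wrist"); print(s["time_s"],s["eef_pos"])
np.save("w2.npy",np.concatenate([s["eef_pos"],s["ee_rot"]]))
cv2.imwrite("pics/w2.png",p["pixels"])
q=np.load("q.npy")
u=proj(p,[576,-130,45],s); u0=np.clip((u-(100,100)).astype(int),0,[360,220]); print(u0)
a=p["pixels"][u0[1]:u0[1]+200,u0[0]:u0[0]+200]
cv2.imwrite("pics/w2c.png",cv2.resize(a,None,fx=3,fy=3,interpolation=cv2.INTER_CUBIC))
```

```text
3.6667 [ 562.44746609 -140.97701032  203.942811  ]
[196  80]
```

View pics/w2c.png

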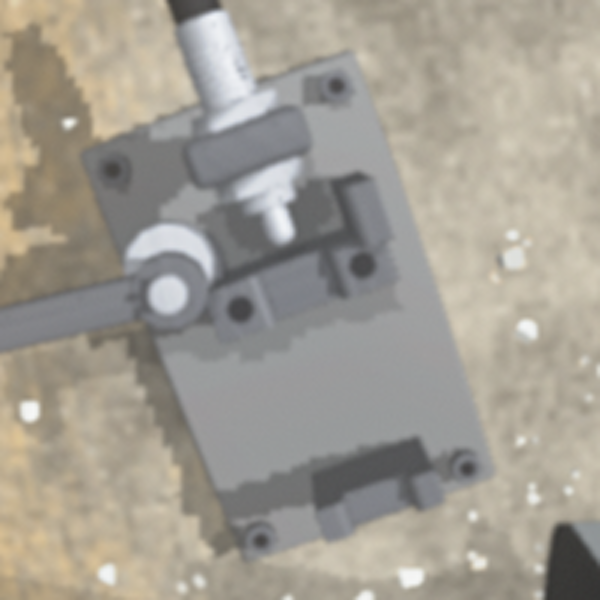

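```bash
cat > fit2.py <<'E'
from h import *
from scipy.optimize import least_squares
v=np.load("w2.npy"); s=dict(eef_pos=v[:3],ee_rot=v[3:]); p=capture("wrist")
c=lambda u,w:np.array((196+u/3,80+w/3))
C=[c(82,155),c(350,50),c(495,475),c(243,562)]
M=[((0,73,57),c(285,245)),((0,58,48),c(301,286.5)),((0,50,48),c(306,312)),((0,-22,48),c(384,521)),((0,-10,48),c(371,490))]
def W(q,x,y,z):
    a=q[2]; return [q[0]+x*np.cos(a)-y*np.sin(a),q[1]+x*np.sin(a)+y*np.cos(a),z]
def f(q):
    m=[W(q,q[4]+x,q[3]+y,12) for x,y in((-48,156),(48,156),(48,0),(-48,0))]+[W(q,*X) for X,_ in M]
    return np.concatenate([proj(p,X,s)-u for X,u in zip(m,C+[u for _,u in M])])
r=least_squares(f,[580,-180,.2,-25,0],loss="soft_l1"); q=r.x; print(q.round(3)); print(f(q).reshape(-1,2).round(1).tolist()); np.save("q.npy",q)
print("pivot",onz(p,c(168,295),68,s).round(1))
E
python3 fit2.py
```

```text
[ 5.88351e+02 -1.81210e+02  2.19000e-01 -3.63350e+01 -6.02800e+00]
[[-2.5, -0.9], [0.6, -0.7], [0.6, 1.1], [-0.1, 1.4], [-1.1, -0.8], [-0.7, 0.0], [0.7, -0.1], [0.3, 0.9], [0.7, 0.2]]
pivot [ 539.9 -118.6   68. ]
```

>>> drive_tool(commands="-0.11 0.36 0 0 0 0 90;-0.11 0.36 0 0 0 0 80;-0.11 0.36 0 0 0 0 70;-0.11 0.36 0 0 0 0 60;-0.11 0.36 0 0 0 0 60;-0.11 0.36 0 0 0 0 60;-0.11 0.36 0 0 0 0 60;-0.11 0.36 0 0 0 0 60;-0.11 0.36 0 0 0 0 60;-0.11 0.36 -0.05 0 0 0 60;0 0 -0.1 0 0 0 60;0 0 0 0 0 0 60;0 0 0 0 0 0 60")

```text
time_s: 4.85
eef_pos: [453.0, 218.7, 190.4]
ee_rot: [0.0, 0.754, 0.657, 0.001]
force: [0.2, 0.5, -0.7]
grip_width: 0.597
grip_force: 0.0
```

Run:
```python
from h import *
s=sense(); p=capture("wrist"); print(s["time_s"],s["eef_pos"],s["ee_rot"])
np.save("w3.npy",np.concatenate([s["eef_pos"],s["ee_rot"]]))
cv2.imwrite("pics/w3.png",cv2.resize(p["pixels"],None,fx=1.42,fy=1.42,interpolation=cv2.INTER_CUBIC))
```

```text
4.85 [453.025049   218.74102749 190.4164646 ] [4.59069586e-04 7.53738698e-01 6.57173840e-01 5.55140270e-04]
```

View pics/w3.png

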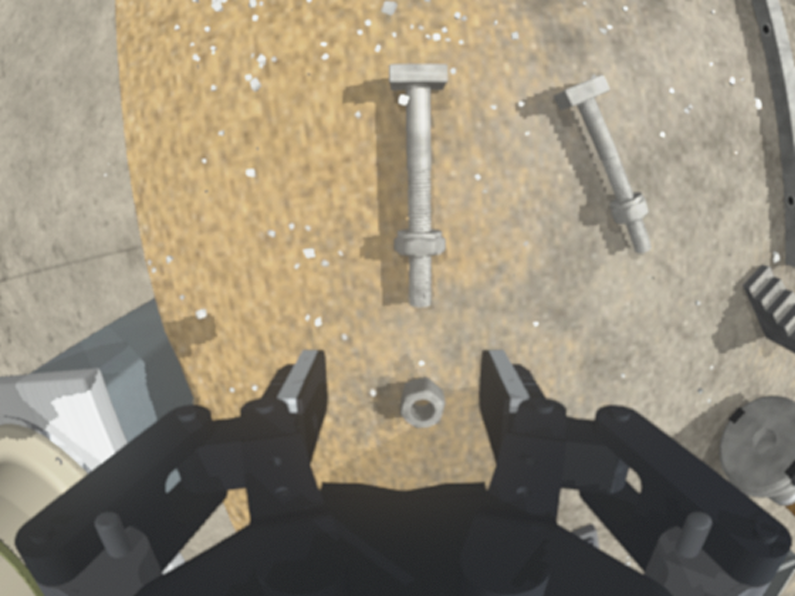

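The wrist view shows the long bolt with its head at (419,76) and its nut at (419,243) in the scaled picture. It is clearly longer than the bolt at (605,165) and it is grey, so the choice stands. The loose nut lies at (424,405).

Run:
```python
from h import *
v=np.load("w3.npy"); s=dict(eef_pos=v[:3],ee_rot=v[3:]); p=capture("wrist")
g=lambda u,w,z: onz(p,(u/1.42,w/1.42),z,s)
a=g(419,100,15);b=g(421,225,15);t=g(421.5,304,15);hf=g(418,69,30);hn=g(418.5,87,24)
print(a,b,t,hf,hn); d=(a-b)[:2]; yaw=np.arctan2(-d[0],d[1]); ax=np.array([-np.sin(yaw),np.cos(yaw)]); print("yaw",yaw)
tp=t[:2]+ax*78.5
print("origin from tail",tp,"len tail->headtop mid",(hf[:2]-t[:2])@ax, "head x off",np.cross(ax,(hf-a)[:2]))
o=b[:2]+ax*((tp-b[:2])@ax)
print("grip y=15..20", o+15*ax,o+20*ax,"toolx yaw",np.arctan2(rot(v[3:])[1,0],rot(v[3:])[0,0])-np.pi/2)
```

```text
[479.56998374 328.96576738  15.        ] [469.97543823 247.54443064  15.        ] [463.49990057 194.19944417  15.        ] [480.83651396 346.48709175  30.        ] [479.90460897 336.02084533  24.        ]
yaw -0.11729729323358105
origin from tail [472.68663804 272.16003585] len tail->headtop mid 153.2700895085377 head x off 0.7926670199145944
grip y=15..20 [474.62893014 287.03494441] [475.21407265 292.00058719] toolx yaw -0.13666954278079002<stdin>:7: DeprecationWarning: Arrays of 2-dimensional vectors are deprecated. Use arrays of 3-dimensional vectors instead. (deprecated in NumPy 2.0)
```

>>> drive_tool(commands="0.07 0.25 -0.1 0 0 0.025 60;0.08 0.25 -0.2 0 0 0 60;0.073 0.243 -0.25 0 0 0 60;0 0 -0.35 0 0 0 60;0 0 -0.35 0 0 0 60;0 0 -0.25 0 0 0 60;0 0 -0.15 0 0 0 60;0 0 -0.05 0 0 0 60;0 0 0 0 0 0 60", force=60)

```text
time_s: 5.7
eef_pos: [475.5, 292.5, 19.0]
ee_rot: [-0.0, 0.748, 0.664, -0.0]
force: [-0.1, 0.1, -0.3]
grip_width: 0.603
grip_force: 0.0
```

>>> drive_tool(commands="0 0 0.01 0 0 0 0;0 0 0 0 0 0 0;0 0 0 0 0 0 0;0 0 0 0 0 0 0;0 0 0 0 0 0 0;0 0 0 0 0 0 0;0 0 0.3 0 0 0 0;0 0 0.3 0 0 0 0;0 0 0.3 0 0 0 0;0 0 0.3 0 0 0 0;0 0 0 0 0 0 0;0 0 0 0 0 0 0", force=80)

```text
time_s: 6.7
eef_pos: [475.5, 293.5, 141.7]
ee_rot: [0.001, 0.747, 0.664, 0.001]
force: [-0.1, 0.4, -3.9]
grip_width: 0.154
grip_force: 79.5
```

Run:
```python
from h import *
s=sense(); p=capture("wrist"); print(s["time_s"],s["eef_pos"],s["ee_rot"],s["grip_width"],s["grip_force"],s["force"],s["wrist_torque"])
np.save("w4.npy",np.concatenate([s["eef_pos"],s["ee_rot"]]))
cv2.imwrite("pics/w4.png",cv2.resize(p["pixels"],None,fx=1.42,fy=1.42,interpolation=cv2.INTER_CUBIC))
```

```text
6.7 [475.49971319 293.52442134 141.6607408 ] [5.72942220e-04 7.47316604e-01 6.64466346e-01 1.42843155e-03] 0.1540600416506257 79.53144460916519 [-0.06594697  0.43054753 -3.88905992] [-0.0081083   0.01307395  0.06095745]
```

View pics/w4.png

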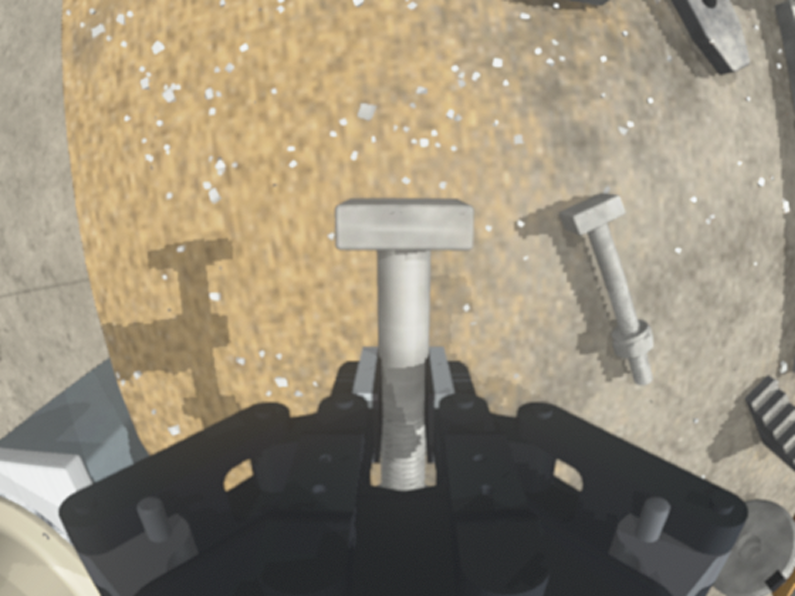

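Run:
```python
from h import *
v=np.load("w4.npy"); s=dict(eef_pos=v[:3],ee_rot=v[3:]); p=capture("wrist"); Rt=rot(v[3:])
def g(u,w,z): return (Rt.T@(onz(p,(u/1.42,w/1.42),z,s)-v[:3])).round(1)
za=v[2]-5
print("outer edge",g(404.5,206,za+15),"inner",g(404.5,248,za+15),"L",g(337,230,za+15),"R",g(472,230,za+15))
print("shank near head",g(404,255,za+8),g(378,255,za),g(430,255,za),"near pads",g(380,345,za),g(428,345,za))
# target
q=np.load("q.npy"); print(np.degrees(q[2]), "tool yaw",np.degrees(np.arctan2(Rt[1,0],Rt[0,0])))
```

```text
outer edge [56.8  1.2 -9.9] inner [46.2  1.2 -9.9] L [ 50.9 -15.9 -10. ] R [50.9 18.3 -9.9]
shank near head [43.1  1.1 -2.9] [41.7 -6.3  5. ] [41.7  8.6  5.1] near pads [14.1 -6.1  5. ] [14.1  8.4  5. ]
12.547419892375228 tool yaw 83.28302492152159
```

```bash
cat > fit3.py <<'E'
from h import *
from scipy.optimize import least_squares
p=capture("wrist"); L=lambda n:(lambda v:dict(eef_pos=v[:3],ee_rot=v[3:]))(np.load(n)); T0=np.array(p["tool_from_camera"],float)
S1,S2,S3,S4=[L(f"w{i}.npy") for i in(1,2,3,4)]
c1=lambda u,w:np.array((215+u/3.4,75+w/3.4)); c2=lambda u,w:np.array((196+u/3,80+w/3)); c4=lambda u,w:np.array((u,w))/1.42
PL=[(-48,156),(48,156),(48,0),(-48,0)]
A=[c1(183,187),c1(413,108),c1(533,475),c1(318,552)]; B=[c2(82,155),c2(350,50),c2(495,475),c2(243,562)]
M=[((0,73,57),c2(285,245)),((0,58,48),c2(301,286.5)),((0,50,48),c2(306,312)),((0,-22,48),c2(384,521)),((0,-10,48),c2(371,490))]
H=[((-18,78,30),c4(337,206)),((18,78,30),c4(472,206)),((18,66,30),c4(472,248)),((-18,66,30),c4(337,248))]
G=[((-18,78,30),c4(390,67)),((18,78,30),c4(448,67)),((0,-78.5,15),c4(421.5,305))]
def W(q,x,y,z):
    a=q[2]; return [q[0]+x*np.cos(a)-y*np.sin(a),q[1]+x*np.sin(a)+y*np.cos(a),z+(q[3] if len(q)>3 else 0)]
def setp(d):
    T=T0.copy(); T[:3,3]+=d; p["tool_from_camera"]=T
def f(Q):
    q,y0,x0,d,b,h=Q[:3],Q[3],Q[4],Q[5:8],Q[8:11],Q[11:14]; setp(d); e=[]
    for S,X in((S1,A),(S2,B)): e+=[.5*(proj(p,W(q,x0+x,y0+y,12),S)-u) for (x,y),u in zip(PL,X)]
    e+=[proj(p,W(q,*X),S2)-u for X,u in M]
    e+=[proj(p,W([*h,S4["eef_pos"][2]-20],*X),S4)-u for X,u in H]
    e+=[proj(p,W(b,*X),S3)-u for X,u in G]
    return np.concatenate(e+[d/3])
Q0=[588,-181,.219,-36,-6,0,0,0,473,273,-.117,473,273,-.117]
r=least_squares(f,Q0,loss="soft_l1"); Q=r.x; f(Q)
print("nest",Q[:5].round(3),"cam",Q[5:8].round(1),"bolt",Q[8:11].round(3),"held",Q[11:].round(3)); print(f(Q)[:-3].reshape(-1,2).round(1).tolist())
Rt=rot(S4["ee_rot"]); print("held origin in tool",Rt.T@(np.array([Q[11],Q[12],S4["eef_pos"][2]-5])-S4["eef_pos"]))
# target TCP (xy) for bolt at nest
h=Q[11:14]; t=S4["eef_pos"][:2]-h[:2]; a=Q[2]-h[2]; r2=lambda a,v:np.array([np.cos(a)*v[0]-np.sin(a)*v[1],np.sin(a)*v[0]+np.cos(a)*v[1]])
ax=np.array([-np.sin(Q[2]),np.cos(Q[2])]); print("turn",a,"seat TCP",Q[:2]+r2(a,t),"axis",ax); np.save("Q.npy",Q)
E
python3 fit3.py
```

```text
nest [ 5.88508e+02 -1.82645e+02  2.16000e-01 -3.55970e+01 -5.45500e+00] cam [ 0.   0.  -5.6] bolt [ 4.72821e+02  2.71292e+02 -1.18000e-01] held [ 4.74313e+02  2.72480e+02 -1.16000e-01]
[[-0.6, 0.4], [0.5, -0.2], [0.1, 0.3], [-0.7, 0.4], [-0.3, -0.4], [0.6, 0.1], [-0.1, -0.1], [0.2, -0.2], [-0.6, -0.1], [-0.3, 0.5], [1.0, 0.2], [-0.2, -0.1], [0.3, -0.6], [-0.7, -1.0], [0.7, -0.9], [-0.1, 1.0], [0.1, 1.0], [0.1, 0.5], [-0.1, 0.3], [-0.0, -1.5]]
held origin in tool [-21.04590833   1.26949143   4.97461231]
turn 0.33219557223881974 seat TCP [ 582.76690952 -162.36388354] axis [-0.21434136  0.97675881]
```

>>> drive_tool(commands="0.071 -0.303 0 0 0 0.0264 0;0.071 -0.303 0 0 0 0.0264 0;0.071 -0.303 0 0 0 0.0264 0;0.071 -0.303 0 0 0 0.0264 0;0.071 -0.303 0 0 0 0.0264 0;0.071 -0.303 0 0 0 0.0264 0;0.071 -0.303 0 0 0 0.0264 0;0.071 -0.303 0 0 0 0.0264 0;0.071 -0.303 0 0 0 0.0264 0;0.071 -0.303 0 0 0 0.0264 0;0.071 -0.303 0 0 0 0.0264 0;0.071 -0.303 0 0 0 0.0264 0;0.071 -0.303 0 0 0 0.0264 0;0.071 -0.303 0 0 0 0.0264 0;0.071 -0.303 0 0 0 0.0264 0;0.071 -0.303 0 0 0 0.0264 0;0 0 -0.1 0 0 0 0;0 0 -0.2 0 0 0 0;0 0 -0.07 0 0 0 0;0 0 0 0 0 0 0")

```text
time_s: 8.52
eef_pos: [587.3, -190.6, 100.1]
ee_rot: [-0.003, 0.627, 0.779, -0.001]
force: [-1.0, 0.5, -4.1]
grip_width: 0.153
grip_force: 79.3
```

```bash
sleep 0
python3 - <<'E'
from h import *
s=sense(); p=capture("wrist"); print(s["time_s"],s["eef_pos"],s["ee_rot"],s["dq"].max(),s["grip_force"])
np.save("w5.npy",np.concatenate([s["eef_pos"],s["ee_rot"]])); a=p["pixels"]; cv2.imwrite("pics/w5f.png",a)
cv2.imwrite("pics/w5.png",cv2.resize(a[20:270,130:430],None,fx=2.4,fy=2.4,interpolation=cv2.INTER_CUBIC))
E
```

```text
8.5167 [ 587.27749101 -190.58210875  100.06250863] [-3.16758495e-03  6.27373879e-01  7.78711562e-01 -5.34126224e-04] 0.02869351104171714 79.32595878839493
```

View pics/w5.png

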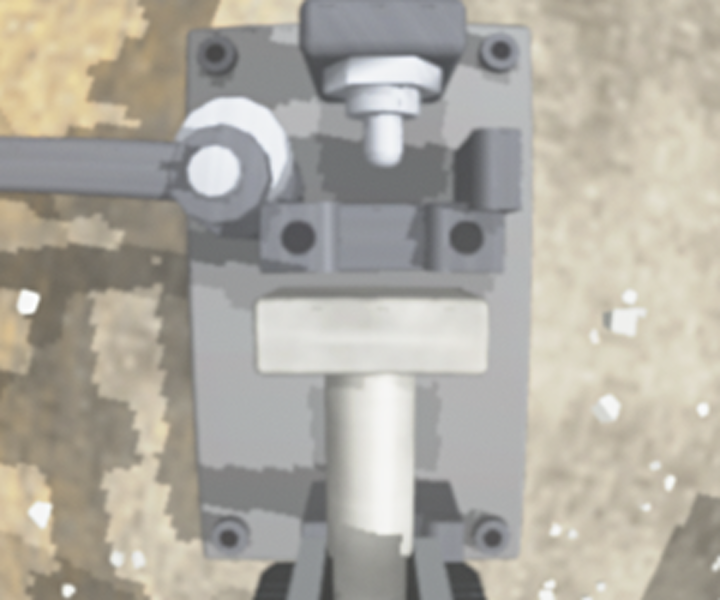

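```bash
cat > fit4.py <<'E'
import io,contextlib
with contextlib.redirect_stdout(io.StringIO()): from fit3 import *
S5=L("w5.npy"); c5=lambda u,w:np.array((130+u/2.4,20+w/2.4)); d=Q[5:8]
F=[((0,73,57),c5(385,166)),((0,58,48),c5(382.5,238)),((0,50,48),c5(382,271)),((0,66,48),c5(381,205)),((19.5,66,58),c5(456.5,206)),((19.5,72,58),c5(456,175))]
HH=[((-18,78,30),c5(257,298)),((18,78,30),c5(487,298)),((18,66,30),c5(488,373)),((-18,66,30),c5(257,374)),((0,60,22),c5(369.5,390))]
PP=[c5(190,30),c5(530,25),c5(520,558),c5(203,558)]
def f5(X):
    q,h,dd,y0,x0=X[:3],X[3:6],X[6:9],X[9],X[10]; setp(dd); z=S5["eef_pos"][2]-20
    return np.concatenate([proj(p,W(q,*a),S5)-u for a,u in F]+[.4*(proj(p,W(q,x0+a[0],y0+a[1],12),S5)-u) for a,u in zip(PL,PP)]+[proj(p,W([*h,z],*a),S5)-u for a,u in HH]+[(dd-[0,0,-5.6])/2])
r=least_squares(f5,[588,-182,.217,592,-212,.217,0,0,-5.6,-36,-6],loss="soft_l1"); X=r.x; print("nest",X[:3].round(3),"held",X[3:6].round(3),X[6:].round(1)); print(f5(X)[:-3].reshape(-1,2).round(1).tolist())
a=X[2]; e=X[:2]-X[3:5]; print("move in nest frame x,y:",e@[np.cos(a),np.sin(a)],e@[-np.sin(a),np.cos(a)],"turn",X[2]-X[5]); print("world",e, "TCP seat",S5["eef_pos"][:2]+e)
Rt=rot(S5["ee_rot"]); print("tool yaw",np.arctan2(Rt[1,0],Rt[0,0])-np.pi/2,"toolz",Rt[:,2]); s=sense(); print(s["time_s"],s["eef_pos"],s["ee_rot"],s["dq"].round(3))
E
python3 fit4.py
```

```text
nest [ 5.88639e+02 -1.81509e+02  2.18000e-01] held [ 5.92957e+02 -2.11050e+02  2.16000e-01] [ -0.    0.   -5.6 -35.8  -5.5]
[[-1.6, 1.8], [-0.7, -0.1], [-0.5, 0.3], [-0.1, -0.5], [5.6, -1.5], [5.8, 0.2], [-0.0, 0.3], [-0.1, 0.7], [-0.4, -0.6], [0.5, -0.6], [-0.4, -0.3], [0.1, -0.3], [-1.0, 0.0], [0.3, -0.4], [0.9, 4.2]]
move in nest frame x,y: 2.171266075683926 29.775190239929483 turn 0.0016120069531750103
world [-4.31856809 29.54024915] TCP seat [ 582.95892292 -161.0418596 ]
tool yaw 0.21442527251426236 toolz [-0.00560346  0.00314266 -0.99997936]
8.6167 [ 588.67138664 -191.07209537  103.12265927] [-4.39632782e-04  6.27183435e-01  7.78871449e-01 -1.03613090e-04] [ 0.001 -0.022 -0.017 -0.001 -0.     0.001]
```

>>> drive_tool(commands="0 0 0 0 0 0 0;0 0 0 0 0 0 0;0 0 0 0 0 0 0")

```text
time_s: 8.87
eef_pos: [589.0, -191.4, 104.1]
ee_rot: [0.001, 0.627, 0.779, 0.0]
force: [-0.6, 0.3, -3.6]
grip_width: 0.155
grip_force: 79.3
```

>>> drive_tool(commands="-0.018 0.1 -0.08 0 0 0 0;-0.018 0.1 -0.08 0 0 0 0;0 0 -0.08 0 0 0 0;0 0 -0.08 0 0 0 0;0 0 0 0 0 0 0;0 0 0 0 0 0 0;0 0 0 0 0 0 0;0 0 0 0 0 0 0")

```text
time_s: 9.53
eef_pos: [585.2, -171.8, 71.6]
ee_rot: [0.0, 0.627, 0.779, -0.0]
force: [0.7, 0.2, -3.4]
grip_width: 0.151
grip_force: 79.3
```

>>> drive_tool(commands="-0.004 0.02 0 0 0 0 0;-0.002 0.02 0 0 0 0 0;0 0 0 0 0 0 0;0 0 0 0 0 0 0;0 0 0 0 0 0 0")

```text
time_s: 9.95
eef_pos: [584.6, -167.4, 71.4]
ee_rot: [0.0, 0.627, 0.779, -0.0]
force: [0.1, 1.1, -3.1]
grip_width: 0.15
grip_force: 79.3
```

>>> drive_tool(commands="-0.003 0.015 0 0 0 0 0;0 0 0 0 0 0 0;0 0 0 0 0 0 0;0 0 0 0 0 0 0")

```text
time_s: 10.28
eef_pos: [584.2, -165.9, 71.3]
ee_rot: [-0.0, 0.627, 0.779, -0.0]
force: [-0.1, -0.1, -3.6]
grip_width: 0.15
grip_force: 79.3
```

>>> drive_tool(commands="-0.003 0.015 0 0 0 0 0;0 0 0 0 0 0 0;0 0 0 0 0 0 0;0 0 0 0 0 0 0")

```text
time_s: 10.62
eef_pos: [584.0, -164.7, 71.4]
ee_rot: [0.0, 0.627, 0.779, -0.0]
force: [1.1, -2.9, -2.9]
grip_width: 0.151
grip_force: 79.3
```

>>> drive_tool(commands="-0.003 0.015 0 0 0 0 0;0 0 0 0 0 0 0;0 0 0 0 0 0 0;0 0 0 0 0 0 0")

```text
time_s: 10.95
eef_pos: [583.7, -163.1, 71.4]
ee_rot: [0.0, 0.627, 0.779, -0.0]
force: [0.6, -3.9, -3.4]
grip_width: 0.146
grip_force: 79.3
```

>>> drive_tool(commands="-0.005 0.025 0 0 0 0 0;-0.005 0.026 0 0 0 0 0;0 0 0 0 0 0 0;0 0 0 0 0 0 0;0 0 0 0 0 0 0")

```text
time_s: 11.37
eef_pos: [582.7, -158.1, 71.5]
ee_rot: [0.0, 0.627, 0.779, -0.0]
force: [0.2, -6.6, -2.6]
grip_width: 0.153
grip_force: 79.3
```

Run:
```python
from h import *
s=sense(); p=capture("wrist"); print(s["time_s"],s["eef_pos"],s["force"],s["wrist_torque"])
np.save("w6.npy",np.concatenate([s["eef_pos"],s["ee_rot"]])); a=p["pixels"]; cv2.imwrite("pics/w6f.png",a)
cv2.imwrite("pics/w6.png",cv2.resize(a[20:270,130:430],None,fx=2.4,fy=2.4,interpolation=cv2.INTER_CUBIC))
```

```text
11.3667 [ 582.69902906 -158.14370472   71.47441164] [ 0.20195277 -6.59776755 -2.59384386] [-1.00328304 -0.0410203   0.088334  ]
```

View pics/w6.png

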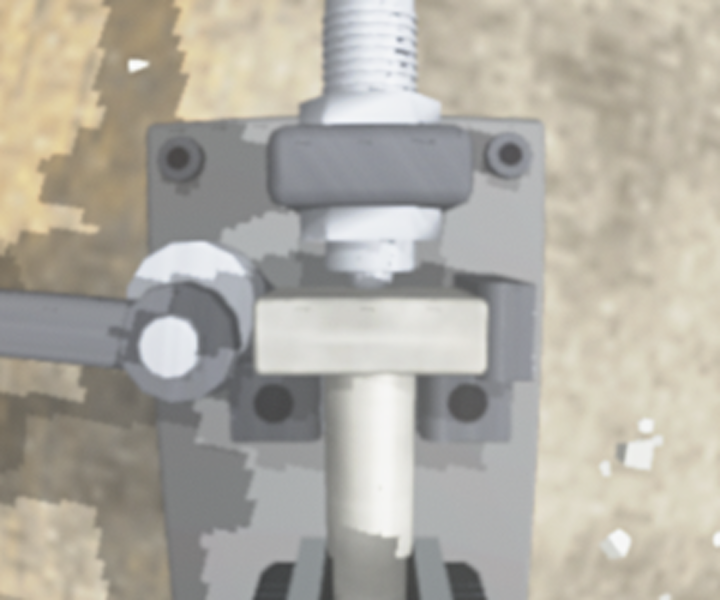

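The head is centred on the fork and the pin (all near column 371), and the pin is about 7–8 mm in by its spring force. I'll lower now.

>>> drive_tool(commands="0 0 -0.03 0 0 0 0;0 0 -0.03 0 0 0 0;0 0 -0.03 0 0 0 0;0 0 -0.03 0 0 0 0;0 0 0 0 0 0 0;0 0 0 0 0 0 0")

```text
time_s: 11.92
eef_pos: [583.1, -158.2, 59.7]
ee_rot: [0.001, 0.627, 0.779, 0.0]
force: [2.5, -5.6, -2.2]
grip_width: 0.154
grip_force: 79.4
```

>>> drive_tool(commands="0 0 -0.015 0 0 0 0;0 0 0 0 0 0 0;0 0 0 0 0 0 0;0 0 0 0 0 0 0")

```text
time_s: 12.25
eef_pos: [583.2, -158.2, 58.4]
ee_rot: [0.001, 0.627, 0.779, 0.0]
force: [2.1, -6.6, -1.7]
grip_width: 0.151
grip_force: 79.6
```

>>> drive_tool(commands="0.003 0 -0.012 0 0 0 0;0 0 0 0 0 0 0;0 0 0 0 0 0 0;0 0 0 0 0 0 0")

```text
time_s: 12.58
eef_pos: [583.4, -158.1, 57.2]
ee_rot: [0.001, 0.627, 0.779, 0.0]
force: [1.0, -5.3, -0.2]
grip_width: 0.157
grip_force: 79.9
```

>>> drive_tool(commands="0 0 -0.01 0 0 0 0;0 0 0 0 0 0 0;0 0 0 0 0 0 0;0 0 0 0 0 0 0")

```text
time_s: 12.92
eef_pos: [583.5, -158.1, 57.0]
ee_rot: [0.001, 0.627, 0.779, 0.0]
force: [-2.1, -3.6, 4.7]
grip_width: 0.152
grip_force: 80.4
```

>>> drive_tool(commands="0 0 0 0 0 0 25;0 0 0 0 0 0 40;0 0 0 0 0 0 50;0 0 0 0 0 0 50;0 0 0 0 0 0 50;0 0 0 0 0 0 50;0 0 0 0 0 0 50;0 0 0 0 0 0 50")

```text
time_s: 13.58
eef_pos: [582.9, -157.8, 55.6]
ee_rot: [-0.0, 0.627, 0.779, 0.0]
force: [-0.2, 0.4, -0.3]
grip_width: 0.5
grip_force: 0.0
```

Run:
```python
from h import *
s=sense(); p=capture("wrist"); print(s["time_s"],s["eef_pos"],s["force"],s["grip_width"])
a=p["pixels"]; cv2.imwrite("pics/w7f.png",a)
b=cv2.imread("pics/w6f.png")
# track head patch and support patch from w6 to now
def tr(x0,y0,x1,y1):
    t=b[y0:y1,x0:x1]; m=cv2.matchTemplate(a,t,cv2.TM_CCOEFF_NORMED); _,v,_,l=cv2.minMaxLoc(m); return (l[0]-x0,l[1]-y0),round(v,2)
for n,r in (("head",(232,140,338,178)),("holeR",(310,178,342,200)),("holeL",(230,178,262,200)),("barrel",(240,70,330,135)),("cap",(185,130,230,190))): print(n,tr(*r))
```

```text
13.5833 [ 582.915487   -157.78075432   55.56851119] [-0.22950132  0.43279846 -0.33060071] 0.5000009514043431
head ((2, 9), 0.95)
holeR ((4, 9), 0.93)
holeL ((-5, 8), 0.89)
barrel ((0, -1), 0.86)
cap ((-10, 4), 0.83)
```

```bash
cat > chk.py <<'E'
import io,contextlib
with contextlib.redirect_stdout(io.StringIO()): from fit3 import *
import sys
def prof(img,S,n):
    g=cv2.cvtColor(img,6).astype(float); setp(Q[5:8]); print(n)
    print("rows",[int(x) for x in g[135:200,265:305].mean(1)]) 
    print("cols",[int(x) for x in g[155:170,225:345].mean(0)])
    # nest = located from TCP seat: (583.2,-160.5) -> nest origin offset by -21 along y
    a=.217; o=np.array([583.2,-160.6])-21*np.array([-np.sin(a),np.cos(a)])
    for nm,X in (("in0",(0,66,65)),("out0",(0,78,65)),("in+2.5",(0,68.5,65)),("out+2.5",(0,80.5,65)),("L",(-18,72,65)),("R",(18,72,65)),("holeR",(16,58,48))): print(nm,proj(p,W([*o,a],*X),S).round(1))
prof(cv2.imread("pics/w6f.png"),L("w6.npy"),"w6")
s=sense(); prof(cv2.imread("pics/w7f.png"),s,"w7")
E
python3 chk.py
```

```text
w6
rows [145, 137, 130, 126, 126, 128, 129, 129, 141, 173, 200, 212, 215, 214, 214, 215, 214, 214, 213, 213, 213, 214, 217, 220, 224, 227, 228, 225, 221, 218, 217, 216, 216, 216, 216, 216, 217, 218, 215, 201, 183, 179, 186, 192, 193, 194, 196, 199, 203, 204, 204, 203, 203, 203, 203, 203, 203, 202, 202, 202, 202, 201, 201, 201, 201]
cols [122, 114, 102, 95, 106, 130, 145, 143, 131, 122, 134, 170, 206, 221, 221, 219, 218, 218, 218, 218, 217, 218, 218, 217, 217, 217, 217, 218, 219, 219, 220, 221, 221, 222, 221, 221, 221, 220, 219, 218, 218, 217, 216, 216, 216, 216, 216, 216, 216, 216, 216, 216, 217, 217, 217, 217, 217, 217, 217, 218, 219, 219, 219, 220, 221, 221, 221, 222, 222, 222, 223, 223, 224, 224, 224, 224, 223, 223, 223, 222, 222, 222, 222, 223, 223, 223, 223, 224, 224, 224, 224, 224, 224, 223, 223, 223, 223, 222, 222, 222, 222, 221, 221, 221, 222, 224, 222, 192, 147, 127, 132, 140, 146, 152, 153, 150, 149, 149, 148, 147]
in0 [282.  174.3]
out0 [281.9 146.3]
in+2.5 [282.  168.6]
out+2.5 [281.9 140.5]
L [239.8 160.8]
R [324.2 160.6]
holeR [315.2 184.9]
w7
rows [179, 164, 164, 166, 
[... 342 characters left out ...]
14, 111, 108, 103, 104, 123, 162, 201, 222, 224, 222, 221, 220, 221, 221, 221, 221, 221, 222, 222, 222, 221, 221, 221, 221, 220, 220, 220, 219, 218, 218, 217, 215, 213, 213, 213, 213, 213, 213, 212, 211, 211, 212, 212, 212, 212, 212, 212, 212, 212, 211, 211, 211, 212, 212, 214, 215, 215, 216, 217, 218, 219, 221, 222, 224, 225, 226, 226, 227, 227, 228, 229, 229, 229, 228, 228, 227, 226, 226, 225, 225, 224, 223, 223, 222, 221, 221, 221, 220, 219, 219, 220, 220, 219, 218, 218, 218, 218, 217, 217, 218, 221, 222, 205, 159, 117, 108, 115, 123, 130, 136, 142, 147, 153]
in0 [281.  181.9]
out0 [280.9 150.4]
in+2.5 [281.  175.4]
out+2.5 [280.9 143.7]
L [233.5 166.6]
R [328.5 166.4]
holeR [318.  192.7]
```

>>> drive_tool(commands="0 0 0.15 0 0 0 50;0 0 0.3 0 0 0 50;0 0 0.35 0 0 0 50;-0.15 0 0.35 0 0 0 20;-0.2 -0.1 0.3 0 0 0 0;-0.15 -0.1 0 0 0 0 0;0 0 0 0 0 0 0;0 0 0 0 0 0 0;0 0 0 0 0 0 0;0 0 0 0 0 0 0")

```text
time_s: 14.52
eef_pos: [533.2, -177.3, 199.7]
ee_rot: [-0.001, 0.627, 0.779, -0.0]
force: [0.4, -0.0, 0.3]
grip_width: -0.003
grip_force: 0.0
```

```bash
cat > knob.py <<'E'
import io,contextlib
with contextlib.redirect_stdout(io.StringIO()): from fit3 import *
s=sense(); p2=capture("wrist"); cv2.imwrite("pics/w8f.png",p2["pixels"]); print(s["time_s"],s["eef_pos"],s["grip_width"],s["force"])
np.save("w8.npy",np.concatenate([s["eef_pos"],s["ee_rot"]]))
setp(Q[5:8]); 
for n,z in (("lever_knob",81),("lever_pivot",60),("long_tbolt",50),("fork_face",50)):
    print(n,[(np.round(b["position"]).tolist(),round(b["confidence"],2),onz(p,b["position"],z,s).round(1).tolist()) for b in boxes_of(p2,n)])
# knob: dark blob segmentation
g=cv2.cvtColor(p2["pixels"],6); m=(g<75).astype(np.uint8); m[270:]=0; k,_,st,ce=cv2.connectedComponentsWithStats(m)
for i in range(1,k):
    if st[i,4]>60: print(st[i].tolist(),ce[i].round(1).tolist(),onz(p,ce[i],85,s).round(1))
q=Q[:3]; X1=c1(54,363); print("w1 knob top",onz(p,X1,101,S1),"pivot w2",[onz(p,c2(168,295),z,S2).round(1) for z in (68,75)],"w5",[onz(p,np.array((130+213/2.4,20+170/2.4)),z,L("w5.npy")).round(1) for z in(68,75)])
for n in("scene","side"):
    c=capture(n); print(n,[(b["confidence"],onz(c,b["position"],81).round(1).tolist()) for b in boxes_of(c,"lever_knob")])
E
python3 knob.py
```

```text
14.5667 [ 533.23511635 -177.33009944  199.71735593] 0.0012362322457402585 [ 0.47286664  0.50903379 -1.24965697]
lever_knob [([265.0, 124.0], 0.82, [506.4, -118.7, 81.0])]
lever_pivot [([316.0, 143.0], 0.85, [549.5, -125.0, 60.0])]
long_tbolt [([343.0, 199.0], 0.93, [586.3, -169.1, 50.0])]
fork_face [([322.0, 141.0], 0.61, [555.6, -122.8, 50.0])]
[525, 0, 14, 10, 95] [531.0, 3.6] [720.7  67.8  85. ]
[340, 29, 11, 22, 155] [345.0, 39.2] [551.1 -40.2  85. ]
[281, 246, 6, 24, 133] [283.6, 258.2] [ 543.2 -220.9   85. ]
[254, 256, 13, 8, 81] [260.3, 259.4] [ 524.7 -226.2   85. ]
[301, 256, 14, 14, 157] [307.0, 262.6] [ 563.1 -220.8   85. ]
w1 knob top [ 469.17167507 -121.87005089  101.        ] pivot w2 [array([ 539. , -119.6,   68. ]), array([ 539.9, -118.5,   75. ])] w5 [array([ 538.6, -117.9,   68. ]), array([ 540.1, -118.3,   75. ])]
scene [(0.68, [475.4, -102.6, 81.0])]
side [(0.58, [496.6, -163.3, 81.0])]
```

>>> drive_tool(commands="-0.21 0.075 0 0 0 0 0;-0.21 0.075 0 0 0 0 0;-0.215 0.073 -0.1 0 0 0 0;0 0 -0.35 0 0 0 0;0 0 -0.35 0 0 0 0;0 0 -0.25 0 0 0 0;0 0 -0.1 0 0 0 0;0 0 0 0 0 0 0;0 0 0 0 0 0 0;0 0 0 0 0 0 0;0 0 0 0 0 0 0")

```text
time_s: 15.93
eef_pos: [470.2, -156.0, 87.1]
ee_rot: [0.001, 0.627, 0.779, 0.0]
force: [-0.1, 0.8, -0.2]
grip_width: -0.003
grip_force: 0.0
```

Run:
```python
from h import *
s=sense(); print(s["time_s"],s["eef_pos"],s["force"])
P=np.array([540,-118.5]); off=20
def T(th):
    f=np.radians(192.4)-th; return P+72*np.array([np.cos(f),np.sin(f)])-off*np.array([np.sin(f),-np.cos(f)])
th=np.concatenate([[.17],np.linspace(.17,1.6,21)[1:]]); X=np.array([T(t) for t in th]); print("to start",X[0]-s["eef_pos"][:2])
print("; ".join("%.3f %.3f 0 0 0 %.3f 0"%(*(d/100),-(1.43/20)/(np.pi/4)) for d in np.diff(X[1:],axis=0))); print("first",(X[1]-X[0]))
```

```text
15.9333 [ 470.20928974 -155.96586931   87.0821454 ] [-0.05820379  0.81226704 -0.17146077]
to start [-1.20364438 14.14631506]
-0.011 0.052 0 0 0 -0.091 0; -0.007 0.053 0 0 0 -0.091 0; -0.004 0.053 0 0 0 -0.091 0; 0.000 0.053 0 0 0 -0.091 0; 0.004 0.053 0 0 0 -0.091 0; 0.008 0.053 0 0 0 -0.091 0; 0.012 0.052 0 0 0 -0.091 0; 0.015 0.051 0 0 0 -0.091 0; 0.019 0.050 0 0 0 -0.091 0; 0.022 0.048 0 0 0 -0.091 0; 0.026 0.047 0 0 0 -0.091 0; 0.029 0.045 0 0 0 -0.091 0; 0.032 0.043 0 0 0 -0.091 0; 0.035 0.040 0 0 0 -0.091 0; 0.038 0.038 0 0 0 -0.091 0; 0.041 0.035 0 0 0 -0.091 0; 0.043 0.032 0 0 0 -0.091 0; 0.045 0.029 0 0 0 -0.091 0; 0.047 0.025 0 0 0 -0.091 0
first [-1.48453469  5.13135472]
```

>>> drive_tool(commands="-0.004 0.047 0 0 0 0 0;-0.004 0.047 0 0 0 0 0;-0.004 0.047 0 0 0 0 0;-0.015 0.051 0 0 0 -0.091 0;-0.011 0.052 0 0 0 -0.091 0;-0.007 0.053 0 0 0 -0.091 0;-0.004 0.053 0 0 0 -0.091 0;0 0.053 0 0 0 -0.091 0;0 0 0 0 0 0 0;0 0 0 0 0 0 0;0 0 0 0 0 0 0")

```text
time_s: 16.85
eef_pos: [464.5, -115.2, 85.6]
ee_rot: [-0.0, 0.755, 0.656, 0.0]
force: [-0.8, 0.0, 0.4]
grip_width: 0.004
grip_force: 0.0
```

Run:
```python
from h import *
a0=cv2.imread("pics/scene0.png"); b0=cv2.imread("pics/side0.png")
for n,o in(("scene",a0),("side",b0)):
    p=capture(n); d=np.abs(p["pixels"].astype(int)-o).sum(2); cv2.imwrite(f"pics/{n}1.png",p["pixels"])
    print(n,[(b["confidence"],np.round(b["position"]).tolist(),onz(p,b["position"],81).round(1).tolist()) for b in boxes_of(p,"lever_knob")],[(round(b["confidence"],2),np.round(b["position"]).tolist(),onz(p,b["position"],50).round(1).tolist()) for b in boxes_of(p,"long_tbolt")])
s=sense();print(s["force"],s["wrist_torque"],s["eef_pos"])
```

```text
scene [(0.45, [344.0, 202.0], [482.1, -82.1, 81.0])] [(0.66, [141.0, 340.0], [411.0, 708.1, 50.0]), (0.43, [339.0, 190.0], [597.7, -198.3, 50.0])]
side [(0.57, [255.0, 255.0], [536.6, -152.1, 81.0])] [(0.74, [269.0, 271.0], [588.1, -204.6, 50.0]), (0.63, [260.0, 184.0], [508.6, 557.1, 50.0]), (0.57, [252.0, 257.0], [522.6, -109.0, 50.0])]
[-0.75439689 -0.20275886 -1.15101103] [0.02610147 0.01828089 0.01197825] [ 464.47926508 -115.32822027   85.5542521 ]
```

```bash
cat > kn.py <<'E'
import io,contextlib,sys
with contextlib.redirect_stdout(io.StringIO()): from fit3 import *
s=sense(); w=capture("wrist"); setp(Q[5:8]); g=cv2.cvtColor(w["pixels"],6); cv2.imwrite("pics/k_%d.png"%(s["time_s"]*100),w["pixels"])
P0=np.array([540,-118.5])
for th in np.arange(0,1.65,.1):
    f=np.radians(192.4)-th; d=np.array([np.cos(f),np.sin(f)])
    v=[]
    for r,z in((72,101),(35,61),(45,61),(55,61)):
        u=proj(p,[*(P0+r*d),z],s).round().astype(int)
        v.append(int(g[u[1]-2:u[1]+3,u[0]-2:u[0]+3].mean()) if 2<u[0]<557 and 2<u[1]<417 else -1)
        if r==72: ku=u
    print(round(th,2),ku,v)
E
python3 kn.py
```

```text
0.0 [300 324] [54, 139, 190, 171]
0.1 [295 311] [55, 135, 196, 173]
0.2 [292 297] [58, 129, 169, 176]
0.3 [290 282] [135, 112, 140, 160]
0.4 [290 265] [161, 143, 134, 111]
0.5 [292 249] [73, 146, 146, 146]
0.6 [296 231] [78, 147, 147, 146]
0.7 [301 214] [70, 125, 134, 137]
0.8 [309 196] [204, 126, 144, 148]
0.9 [319 179] [149, 128, 123, 151]
1.0 [330 163] [147, 128, 128, 152]
1.1 [343 148] [153, 129, 128, 126]
1.2 [357 134] [210, 141, 123, 114]
1.3 [373 122] [210, 166, 129, 130]
1.4 [389 112] [217, 177, 129, 136]
1.5 [405 105] [191, 183, 129, 153]
1.6 [422  99] [200, 184, 129, 147]
```

The lever has followed to about 0.58 rad, so I'll carry on round the arc.

>>> drive_tool(commands="0.004 0.053 0 0 0 -0.091 0;0.008 0.053 0 0 0 -0.091 0;0.012 0.052 0 0 0 -0.091 0;0.015 0.051 0 0 0 -0.091 0;0.019 0.050 0 0 0 -0.091 0;0.022 0.048 0 0 0 -0.091 0;0.026 0.047 0 0 0 -0.091 0;0.029 0.045 0 0 0 -0.091 0;0 0 0 0 0 0 0;0 0 0 0 0 0 0")

```text
time_s: 18.08
eef_pos: [478.0, -75.3, 85.5]
ee_rot: [-0.0, 0.909, 0.416, 0.0]
force: [-0.4, -0.6, 0.4]
grip_width: -0.005
grip_force: 0.0
```

>>> drive_tool(commands="0.032 0.043 0 0 0 -0.091 0;0.035 0.040 0 0 0 -0.091 0;0.038 0.038 0 0 0 -0.091 0;0.041 0.035 0 0 0 -0.091 0;0.043 0.032 0 0 0 -0.091 0;0 0 0 0 0 0 0;0 0 0 0 0 0 0")

```text
time_s: 18.67
eef_pos: [496.9, -56.6, 85.5]
ee_rot: [-0.0, 0.969, 0.248, 0.0]
force: [-0.3, -0.5, -0.0]
grip_width: 0.0
grip_force: 0.0
```

```bash
python3 kn.py | tail -9
```

```text
0.8 [307 339] [59, 94, 124, 127]
0.9 [301 328] [49, 97, 128, 126]
1.0 [295 315] [49, 105, 134, 156]
1.1 [292 301] [56, 105, 163, 102]
1.2 [289 286] [83, 109, 112, 113]
1.3 [289 270] [164, 116, 114, 107]
1.4 [290 254] [66, 128, 132, 118]
1.5 [294 236] [84, 134, 135, 122]
1.6 [299 219] [65, 128, 102, 99]
```

>>> drive_tool(commands="0.045 0.029 0 0 0 -0.091 0;0.047 0.025 0 0 0 -0.091 0;0.025 0.01 0 0 0 0 0;0 0 0 0 0 0 0;0 0 0 0 0 0 0;0 0 0 0 0 0 0")

```text
time_s: 19.27
eef_pos: [505.9, -51.2, 85.4]
ee_rot: [-0.0, 0.984, 0.178, -0.004]
force: [-17.0, -9.3, 9.6]
grip_width: 0.001
grip_force: 9.8
```

```bash
python3 kn.py | tail -5; python3 -c "
from h import *
s=sense();print(s['time_s'],s['force'],s['eef_pos'])"
```

```text
1.2 [293 307] [54, 109, 143, 127]
1.3 [290 293] [57, 109, 135, 144]
1.4 [289 278] [170, 108, 108, 110]
1.5 [289 261] [59, 117, 117, 116]
1.6 [292 244] [69, 118, 131, 119]
19.3667 [-17.05520688  -8.91311273   8.34050361] [505.92755913 -51.23201909  85.39939601]
```

>>> drive_tool(commands="-0.08 -0.04 0 0 0 0 0;-0.15 -0.06 0 0 0 0 0;-0.05 0 0.2 0 0 0 0;0 0 0.35 0 0 0 0;0.1 -0.3 0.35 0 0 0.15 0;0.1 -0.4 0.2 0 0 0.15 0;0.1 -0.4 0 0 0 0.15 0;0.1 -0.25 0 0 0 0.15 0;0.1 0 0 0 0 0.15 0;0.1 0 0 0 0 0.15 0;0 0 0 0 0 0.15 0;0 0 0 0 0 0.15 0;0 0 0 0 0 0.15 0;0 0 0 0 0 0.15 0;0 0 0 0 0 0 0;0 0 0 0 0 0 0;0 0 0 0 0 0 0;0 0 0 0 0 0 0")

```text
time_s: 20.87
eef_pos: [538.5, -188.0, 189.7]
ee_rot: [-0.0, 0.721, 0.693, 0.0]
force: [-0.2, -0.4, 0.0]
grip_width: 0.002
grip_force: 0.0
```

```bash
cat >> kn.py <<'E'
print(s["time_s"],s["eef_pos"],s["force"])
a=.217; o=np.array([583.2,-160.6])-21*np.array([-np.sin(a),np.cos(a)]); H=w["pixels"]
# rectify the seated-head-top plane (z=65) to nest coordinates, 4 px/mm, and read edges
def rect(z,x0,x1,y0,y1,k=2):
    xs=np.arange(x0,x1,1/k); ys=np.arange(y1,y0,-1/k)
    m=np.array([[proj(p,W([*o,a],x,y,z),s) for x in xs] for y in ys],np.float32); return xs,ys,cv2.remap(g,m[...,0],m[...,1],1)
xs,ys,im=rect(65,-30,30,50,90); r=im[:,(abs(xs)<12)].mean(1); print("y profile",list(zip(ys[::2].tolist(),r[::2].astype(int).tolist())))
r=im[(ys>69)&(ys<75)].mean(0); print("x profile",list(zip(xs[::2].tolist(),r[::2].astype(int).tolist())))
xs,ys,im=rect(50,-16,16,-8,62)
for y in (56,40,20,0): 
    l=im[np.argmin(abs(ys-y))].astype(int); d=np.abs(np.diff(cv2.GaussianBlur(l.astype(np.float32)[None],(5,1),0)[0])); L_=xs[:32][d[:32].argmax()]; R_=xs[32+d[32:].argmax()]; print("shank at",y,L_,R_)
E
python3 kn.py
```

```text
0.0 [181 144] [192, 127, 120, 134]
0.1 [178 134] [191, 124, 122, 131]
0.2 [177 124] [192, 125, 133, 132]
0.3 [177 113] [198, 126, 134, 133]
0.4 [178 103] [205, 146, 163, 138]
0.5 [179  93] [193, 176, 177, 142]
0.6 [182  83] [196, 141, 139, 142]
0.7 [186  73] [198, 139, 137, 144]
0.8 [191  64] [134, 142, 147, 188]
0.9 [196  55] [135, 143, 144, 187]
1.0 [203  47] [181, 138, 136, 170]
1.1 [211  40] [194, 127, 141, 136]
1.2 [219  33] [186, 111, 137, 132]
1.3 [228  27] [196, 82, 177, 163]
1.4 [237  22] [192, 108, 184, 199]
1.5 [247  18] [55, 139, 136, 120]
1.6 [257  15] [74, 142, 143, 125]
20.9167 [ 538.5143855  -188.04164064  189.7192308 ] [-0.45776249  0.12398435  0.63741674]
y profile [(90.0, 183), (89.0, 169), (88.0, 176), (87.0, 183), (86.0, 185), (85.0, 180), (84.0, 167), (83.0, 162), (82.0, 158), (81.0, 148), (80.0, 138), (79.0, 134), (78.0, 162), (77.0, 201), (76.0, 212), (75.0, 211), (74.0, 211), (73.0, 216), (72.0, 221), (71.0, 219), (70.0, 214), (69.0, 213), (68.0, 214), (67.0, 203), (66.0, 174), (65.0, 154), (64.0, 152), (63.0, 156), (62.0, 159), (61.0, 163), (60.0, 163), (59.
[... 302 characters left out ...]
2), (-17.0, 159), (-16.0, 137), (-15.0, 164), (-14.0, 208), (-13.0, 218), (-12.0, 216), (-11.0, 216), (-10.0, 216), (-9.0, 216), (-8.0, 217), (-7.0, 218), (-6.0, 218), (-5.0, 216), (-4.0, 213), (-3.0, 212), (-2.0, 211), (-1.0, 211), (0.0, 212), (1.0, 212), (2.0, 211), (3.0, 213), (4.0, 214), (5.0, 216), (6.0, 218), (7.0, 220), (8.0, 222), (9.0, 222), (10.0, 221), (11.0, 220), (12.0, 220), (13.0, 221), (14.0, 221), (15.0, 221), (16.0, 220), (17.0, 219), (18.0, 218), (19.0, 218), (20.0, 214), (21.0, 182), (22.0, 137), (23.0, 132), (24.0, 142), (25.0, 144), (26.0, 142), (27.0, 142), (28.0, 143), (29.0, 147)]
shank at 56 -15.0 10.5
shank at 40 -0.5 11.0
shank at 20 -0.5 10.5
shank at 0 -0.5 10.0
```

```bash
python3 -c "
from h import *
print(finish_job())"
```

```text
the job is handed in; nothing more can be done
None
```

I loaded the long T-bolt and swung the cam lever to its stop (about 1.55 rad in the last picture), then handed the job in at about 21 s; no verdict came back. The last picture shows the head against the fork (y 66 to 78 mm in the fixture), so by geometry the pin is held about 5 mm in, and no move went near the other parts on the bench.

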